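# Put the bar and block stock back in its fitted trays

### The arm

A 7-joint arm with a two-finger parallel gripper is mounted at the origin on a cart in front of the work surface, level with it; the furniture and walls round the work are solid. World frame = base frame: x ahead of the robot, y to its left, z up, the work surface at z = 0. Lengths are in m, angles in rad, forces in N, time in s.
With the tool pointing down it reaches from about 0.425 to 0.875 m from the base axis. Payload 4.7 kg.
Tool frame: the origin (TCP) lies midway between the tips of the shut fingers; the grasp point (between the pads) lies 19 mm behind it; z points along the fingers, y is the line along which they close (so a half turn about z gives the same grasp; the last joint's range is limited). The gripper opens to 87 mm and grips with 3 to 60 N. Pads are 19 mm wide; open, the fingers measure 117 mm over their backs; the gripper's body (75 mm by 190 mm) begins 51 mm behind the grasp point.
Start: joints at [-1.269, 0.321, -0.07, 1.45, 0.023, 1.371, -0.057], TCP at [0.185, 0.623, 0.223] pointing down, gripper open.
Joint ranges: [-2.86, 2.86], [-0.3, 2.09], [-1.38, 1.24], [0.06, 2.45], [-1.56, 4.7], [0.09, 2.05], [-2.69, 2.69]. Speed limits (rad/s): [2.57, 2.57, 3.14, 3.14, 3.14, 3.14, 3.14].

### API

Orientations are given as [roll, pitch, yaw] about the fixed x, y, z axes, in that order (R = Rz(yaw) Ry(pitch) Rx(roll)).
In Python, from rig import bot gives the robot as it stands.
- The arm moves only by the shell command python3 -m creep 'ROWS'. ROWS is JSON, a list of rows, each an object of numbers: "dx", "dy", "dz": the shift along the world's x, y, z in cm; "rx", "ry", "rz": the turn, a rotation vector about the world's x, y, z in rad; "grip": the opening, from 0 (shut) to 1 (fully open). A call has 1 to 5 rows; each row shifts and turns the commanded pose from where the row before left it; what a row does not reach is not made up. A row lasts 1/12 s, in which the tool goes at most 41.7 mm and 7.16 degrees, less where a joint would pass 70% of its speed; a pose out of reach is approached as far as the arm can. A call is refused whole if a number of a shift passes 4.17 or a number of a turn 0.125, either way. A call with a gripper value outside its range is refused whole. The fingers move at their own pace and stop on an object; the grip force is fixed at half the most. Time passes only in rows, so rows that do not move let the fingers close. It gives the time, the measured TCP pose, the force, the opening and the grip force at its end, in the units of the state.
- bot.state(): the state, without advancing time (a new reading comes with each control period).
- bot.grab_frame(name): name is "side" or "top"; returns the picture (480x640x3 uint8, red, green, blue); there is no depth.
- bot.get_calibration(name): a dict with "fov_y" (degrees; the focal length in pixels is half the picture's height over the tangent of half this angle, whatever the lens; pixels are square), "cx", "cy" (the principal point, pixels), "camera_from_world" (4x4, takes a point from world to camera coordinates). Camera axes: x right, y down, z forward; pixel columns grow to the right and rows downward; lengths in m; the calibration is good to about 2 mm. A picture is of the moment at which its call begins. get_calibration takes no time and is no camera call.
- bot.sign_off(): hands the job in; it is judged then, once.
The state is a dict: "time_s": time; "joint_pos": joint angles; "qd": joint speeds; "effort": joint torques, N m; "position": TCP position; "orientation": TCP orientation; "force": force on the tool from outside, world axes, zero at the start; "ft_torque": the same for the moment, N m; "width": opening from 0.0 (shut) to 1.0 (fully open); "finger_force": force on a finger pad.
Only numpy, scipy, OpenCV 4.12 (cv2) and the standard library are available. Lean on these libraries where they do the work, as an engineer would, in place of code of your own. Each camera call takes 0.05 s, during which the arm holds its last target. There are 200 camera calls.

### The job

Put the four pieces of raw stock away, each in the wooden tray cut for its outline: the wax rod in the longest narrow tray, the knurled steel bar in the shorter narrow one, the flat wax block in the longer wide one and the thick wax block in the shortest, widest one. Each must lie flat on the felt inside its tray, lengthwise and roughly in the middle, and be let go. Leave the lighter and the burnisher where they lie.

Things in the scene. Friction and masses are not known exactly. Their poses are not given: they have to be found in the camera images.
- wax_rod: cast carving-wax rod, the longest and slimmest piece, 10 wide x 85 long x 10 high (mm), lying loose on the desk. Origin: centre of its underside; z up, y along its length, x across it (the way to grip it).
- steel_bar: short grey knurled steel bar, 12 wide x 60 long x 12 high (mm), lying loose on the desk. Origin: centre of its underside; z up, y along its length, x across it (the way to grip it).
- flat_block: flat sawn block of carving wax, 26 wide x 60 long x 14 high (mm), lying loose on the desk. Origin: centre of its underside; z up, y along its length, x across it (the way to grip it).
- thick_block: short thick sawn block of carving wax, 30 wide x 46 long x 26 high (mm), lying loose on the desk. Origin: centre of its underside; z up, y along its length, x across it (the way to grip it).
- rod_tray: fixed light-wood tray, grey felt floor, for the wax rod: the longest of the four, narrow; recess 26 wide x 101 long x 6 deep, rim 8 thick, outside 42 x 117 (all mm). Felt 3 above the desk, rim top 9. Each long side's rim has a 40 long finger gap in its middle, down to the felt. Origin: centre of its underside; z up, y along the recess, x across.
- bar_tray: fixed light-wood tray, grey felt floor, for the steel bar: the shorter of the two narrow ones; recess 28 wide x 76 long x 6 deep, rim 8 thick, outside 44 x 92 (all mm). Felt 3 above the desk, rim top 9. Each long side's rim has a 40 long finger gap in its middle, down to the felt. Origin: centre of its underside; z up, y along the recess, x across.
- flat_tray: fixed light-wood tray, grey felt floor, for the flat wax block: the longer of the two wide ones; recess 42 wide x 76 long x 6 deep, rim 8 thick, outside 58 x 92 (all mm). Felt 3 above the desk, rim top 9. Each long side's rim has a 40 long finger gap in its middle, down to the felt. Origin: centre of its underside; z up, y along the recess, x across.
- thick_tray: fixed light-wood tray, grey felt floor, for the thick wax block: the shortest and widest of the four; recess 46 wide x 62 long x 6 deep, rim 8 thick, outside 62 x 78 (all mm). Felt 3 above the desk, rim top 9. Each long side's rim has a 40 long finger gap in its middle, down to the felt. Origin: centre of its underside; z up, y along the recess, x across.
- lighter: gas lighter with a pale cap, 24 x 76 x 12 mm, lying loose among the stock, to be left alone. Origin: centre of its underside; y along its length.
- burnisher: pen-shaped ball burnisher (thin shank at one end), 11 x 112 x 11 mm, lying loose among the stock, to be left alone. Origin: centre of its underside; y along its length.
There are look-alikes about, which are no part of the job. What is shaped like the flat_block but pink or yellow is not meant.

How it is judged:
At the end, for the whole second after the job is handed in: Each piece rests upright on the felt of its own tray (underside under 6 mm above the desk), centre within 11 mm of the recess centre along and across, lengthwise within 0.25 rad; lighter and burnisher within 20 mm of their starts (x of wax_rod in the frame of rod_tray between -0.011 and 0.011 m and y of wax_rod in the frame of rod_tray between -0.011 and 0.011 m and z of wax_rod in the frame of rod_tray between 0 and 0.006 m and angle between each of wax_rod, steel_bar, flat_block, thick_block's own z axis and vertical below 0.1 rad and angle between the y axis of wax_rod and the y axis of rod_tray, either way round below 0.25 rad and linear speed of each of wax_rod, steel_bar, flat_block, thick_block below 0.01 m/s and x of steel_bar in the frame of bar_tray between -0.011 and 0.011 m and y of steel_bar in the frame of bar_tray between -0.011 and 0.011 m and z of steel_bar in the frame of bar_tray between 0 and 0.006 m and angle between the y axis of steel_bar and the y axis of bar_tray, either way round below 0.25 rad and x of flat_block in the frame of flat_tray between -0.011 and 0.011 m and y of flat_block in the frame of flat_tray between -0.011 and 0.011 m and z of flat_block in the frame of flat_tray between 0 and 0.006 m and angle between the y axis of flat_block and the y axis of flat_tray, either way round below 0.25 rad and x of thick_block in the frame of thick_tray between -0.011 and 0.011 m and y of thick_block in the frame of thick_tray between -0.011 and 0.011 m and z of thick_block in the frame of thick_tray between 0 and 0.006 m and angle between the y axis of thick_block and the y axis of thick_tray, either way round below 0.25 rad and distance of each of lighter, burnisher from where it was at the start of the episode below 0.02 m); the robot touches nothing.
It fails at once if the lighter is displaced by more than 40 mm (distance of lighter from where it was at the start of the episode above 0.04 m).
It fails at once if the burnisher is displaced by more than 40 mm (distance of burnisher from where it was at the start of the episode above 0.04 m).
It also fails if it takes over 104 s, if anything falls off the work surface, if the arm or the gripper's body presses on something with over 40 N, if the wrist force passes 120 N, or if a joint passes its speed limit or range.

## Working session

There is one attempt and no reset: what is moved stays moved. The work goes in short steps, Python scripts to look and compute and a shell command to move; the robot and the scene stay as the last step left them, time stands still between calls to the robot, and variables do not carry over. Pictures are saved under pics/ and viewed, at most 14 in all, crops included, and the job is handed in when it is done.

```bash
mkdir -p pics; python3 - <<'E'
from rig import bot
import cv2
for n in("top","side"):
    f=bot.grab_frame(n); cv2.imwrite(f"pics/{n}0.png",f[:,:,::-1]); c=bot.get_calibration(n); print(n,c)
s=bot.state(); print(s)
E
```

```text
top {'fov_y': 55.81077530021226, 'cx': 316.17114077225756, 'cy': 237.08636043453672, 'camera_from_world': array([[-0.00590649, -0.99989679, -0.01309679, -0.00158136],
       [-0.99051624,  0.00764792, -0.13718268,  0.56970085],
       [ 0.13726868,  0.01216232, -0.99045918,  1.35090067],
       [ 0.        ,  0.        ,  0.        ,  1.        ]])}
side {'fov_y': 48.877108593073906, 'cx': 321.6759409891838, 'cy': 243.52658193221052, 'camera_from_world': array([[ 0.88787177, -0.46003477, -0.00719273, -0.4975227 ],
       [-0.24842843, -0.46619378, -0.84908579,  0.16482867],
       [ 0.38725577,  0.75566618, -0.52820601,  1.11537635],
       [ 0.        ,  0.        ,  0.        ,  1.        ]])}
{'time_s': 0.1, 'joint_pos': array([-1.26892228,  0.32175318, -0.07009813,  1.451569  ,  0.02260446,
        1.37080251, -0.05686329]), 'qd': array([ 0.00197205, -0.00094277,  0.00106217, -0.00085252, -0.0007567 ,
       -0.00202208, -0.0025698 ]), 'effort': array([-4.15103332e-04, -4.92572057e+01, -4.05846946e-01, -3.13400960e+01,
       -6.43736799e-02,  3.94300232e-02,  6.30687396e-05]), 'position': array([0.18437904, 0.62277446, 0.22156017]), 'orientation': array([-3.13985029e+00,  9.43253061e-05,  2.85389722e+00]), 'force': array([ 0.26635141, -0.21778554, -0.57543963]), 'ft_torque': array([-0.03303261, -0.00044297,  0.01729486]), 'finger_force': 0.0, 'width': 0.9957684164746496}
```

View pics/top0.png

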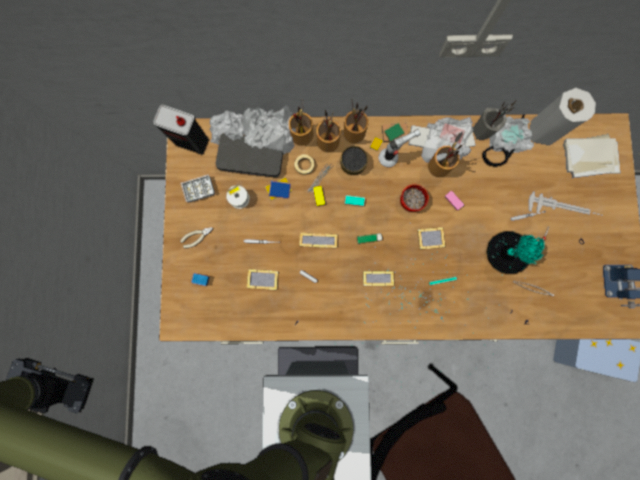

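View pics/side0.png

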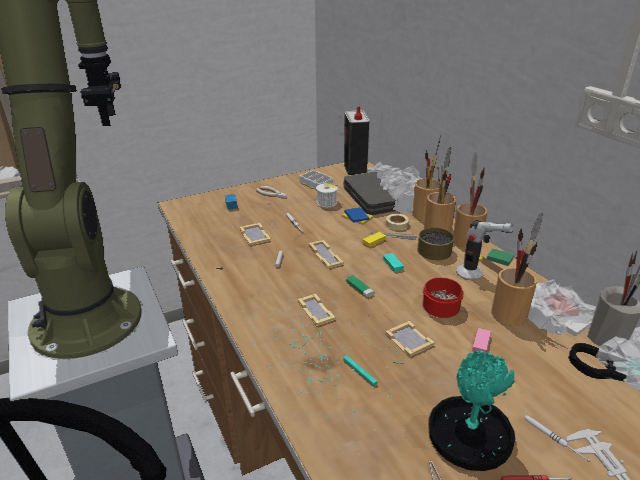

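The top view shows these pieces: thick block, blue, (201,280). Steel bar, grey, (308,277). Flat block, teal, (355,201). Rod, teal, (443,281). The lighter is green at (369,239) and the burnisher is at (261,241).

The trays are flat (263,280), rod (319,241), bar (379,279) and thick (431,238).

These could be mistaken for pieces:
- Flat block: yellow (320,196), pink (455,200), dark blue pad (280,190) and green (394,131).
- Thick block: dark blue pad (280,190).
- Bar: burnisher (261,241).
- Rod: lighter (369,239).

I'll check these choices in a close crop and measure.

```bash
cat > h.py <<'E'
from rig import bot
import cv2, numpy as np
def ray(n,u,v,z):
    c=bot.get_calibration(n); f=240/np.tan(np.radians(c["fov_y"]/2)); M=c["camera_from_world"]
    R=M[:3,:3]; o=-R.T@M[:3,3]; d=R.T@np.array([(u-c["cx"])/f,(v-c["cy"])/f,1])
    return (o+d*(z-o[2])/d[2])[:2]
def rect(img,n,box,lo,hi,z):
    """box u0 v0 u1 v1, hsv range -> centre, length, width, yaw of long axis, at plane z"""
    u0,v0,u1,v1=box; k=8
    # upscale the crop before masking for sub-pixel edges
    p=cv2.resize(img[v0:v1,u0:u1],None,fx=k,fy=k,interpolation=cv2.INTER_CUBIC)
    m=cv2.inRange(cv2.cvtColor(p,cv2.COLOR_RGB2HSV),lo,hi)
    cs,_=cv2.findContours(m,cv2.RETR_EXTERNAL,cv2.CHAIN_APPROX_NONE)
    if not cs: return None
    c=max(cs,key=cv2.contourArea)[:,0,:]
    w=np.array([ray(n,(a+.5)/k-.5+u0,(b+.5)/k-.5+v0,z) for a,b in c])
    (x,y),(a,b),t=cv2.minAreaRect((w*1000).astype(np.float32))
    t=t if a>b else t+90
    t=(t+90)%180-90
    return np.round([x,y,max(a,b),min(a,b),t],1)
E
python3 - <<'E'
from h import *
f=bot.grab_frame("top"); np.save("f.npy",f)
cv2.imwrite("pics/crop1.png",cv2.resize(f[170:310,180:480],None,fx=2.66,fy=2.66,interpolation=cv2.INTER_CUBIC)[:,:,::-1])
J=[("thick",(188,268,214,292),(95,90,40),(125,255,255),.026),
("flatb",(340,190,370,212),(75,90,40),(100,255,255),.014),
("rod",(425,270,462,292),(75,90,40),(100,255,255),.010),
("bar",(294,264,322,290),(0,0,110),(180,70,255),.012),
("T flat",(243,264,283,296),(15,30,215),(35,255,255),.009),
("T rod",(295,228,343,254),(15,30,215),(35,255,255),.009),
("T bar",(358,266,400,292),(15,30,215),(35,255,255),.009),
("T thick",(412,222,450,254),(15,30,215),(35,255,255),.009),
("lighter",(352,228,390,250),(55,80,40),(80,255,255),.012),
("burn",(238,232,282,250),(0,0,120),(180,70,255),.011)]
for a in J: print(a[0],rect(f,"top",*a[1:]))
for u,v in [(201,280),(355,201),(443,281),(308,277),(263,271),(262,280),(300,300),(369,239)]: print(u,v,cv2.cvtColor(f[v:v+1,u:u+1],cv2.COLOR_RGB2HSV))
E
```

```text
thick [444.1 352.2  48.5  29.3  76.9]
flatb [ 689.3 -126.5   61.5   28.    82.1]
rod [ 435.8 -393.9   85.8    9.6  -79.1]
bar [452.   20.6  62.1  13.9  57.6]
T flat [447.2 198.7  54.4  19.5  -6.2]
T rod [583.9  31.3  33.9  14.  -68.3]
T bar [ 444.4 -161.3   39.5   19.7    0.5]
T thick [ 567.6 -333.3   56.5   12.2    1.9]Traceback (most recent call last):
  File "<stdin>", line 14, in <module>
  File "h.py", line 16, in rect
    w=np.array([ray(n,(a+.5)/k-.5+u0,(b+.5)/k-.5+v0,z) for a,b in c])
                ~~~^^^^^^^^^^^^^^^^^^^^^^^^^^^^^^^^^^^
  File "h.py", line 4, in ray
    c=bot.get_calibration(n); f=240/np.tan(np.radians(c["fov_y"]/2)); M=c["camera_from_world"]
ValueError: time passes only in moves, steps and waits
```

View pics/crop1.png

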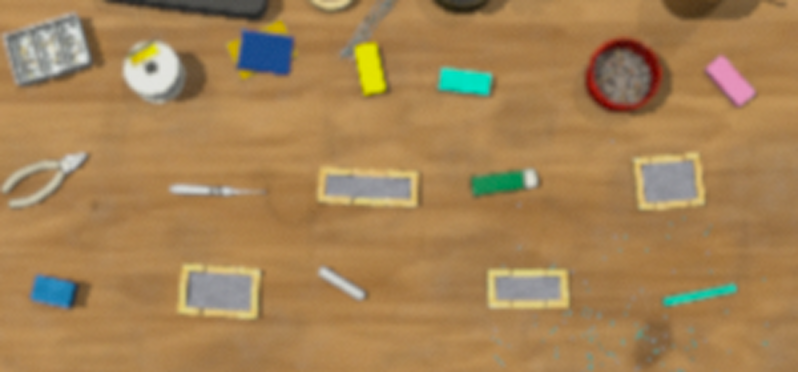

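The crop confirms the choices. The thick block is blue at crop (54,290), the flat block is teal at (466,82), the bar is grey at (342,282) and the rod is teal at (700,295). The measured sizes agree too. Next I'll measure the tray floors, using a cached calibration.

```bash
python3 - <<'E'
import re
s=open('h.py').read()
s=s.replace('def ray','import pickle,os\nif not os.path.exists("cal.pkl"): pickle.dump({n:bot.get_calibration(n) for n in("top","side")},open("cal.pkl","wb"))\nCAL=pickle.load(open("cal.pkl","rb"))\ndef ray',1).replace('c=bot.get_calibration(n);','c=CAL[n];')
open('h.py','w').write(s)
E
python3 - <<'E'
from h import *
f=np.load("f.npy")
J=[("T flat",(243,264,283,296)),("T rod",(295,228,343,254)),("T bar",(358,266,400,292)),("T thick",(412,222,450,254))]
for n,b in J: 
    print(n,"felt",rect(f,"top",b,(0,0,90),(180,70,255),.003),"all",rect(f,"top",b,(0,0,175),(180,255,255),.006))
print("lighter",rect(f,"top",(352,228,390,250),(55,80,40),(90,255,255),.012))
print("burn",rect(f,"top",(238,232,282,250),(0,0,120),(180,70,255),.011))
for u,v in [(263,271),(262,280),(300,300),(369,239),(308,277)]: print(u,v,cv2.cvtColor(f[v:v+1,u:u+1],cv2.COLOR_RGB2HSV).ravel())
E
```

```text
T flat felt [444.2 164.3  76.1  43.3  86.8] all [451.6 163.  124.7  81.   89.6]
T rod felt [565.5 -11.  101.1  27.9  87.7] all [572.8 -12.2 150.8  63.4  89.5]
T bar felt [ 445.6 -196.2   75.6   29.8   88.9] all [ 444.2 -195.9   95.1   48.3   89.6]
T thick felt [ 569.6 -365.4   61.7   47.3  -85.9] all [ 577.7 -364.3  119.4   86.2   89.5]
lighter [ 568.2 -163.    61.    21.4  -82.4]
burn [562.6 178.2  90.4  12.7  88.1]
263 271 [ 22 115 220]
262 280 [113  13 156]
300 300 [ 17 127 179]
369 239 [ 77 255 138]
308 277 [ 21  13 193]
```

```bash
python3 -m creep '[{"dx":1.74,"dy":-1.8,"dz":-0.8,"rz":-0.1},{"dx":1.74,"dy":-1.8,"dz":-0.8,"rz":-0.1},{"dx":1.74,"dy":-1.8,"dz":-0.8,"rz":-0.1},{"dx":1.74,"dy":-1.8,"dz":-0.8,"rz":-0.1},{"dx":1.74,"dy":-1.8,"dz":-0.8,"rz":-0.1}]'
python3 -m creep '[{"dx":1.74,"dy":-1.8,"dz":-0.8,"rz":-0.1},{"dx":1.74,"dy":-1.8,"dz":-0.8,"rz":-0.1},{"dx":1.74,"dy":-1.8,"dz":-0.8,"rz":-0.1},{"dx":1.74,"dy":-1.8,"dz":-0.8,"rz":-0.1},{"dx":1.74,"dy":-1.8,"dz":-0.8,"rz":-0.1}]'
python3 -m creep '[{"dx":1.74,"dy":-1.8,"dz":-0.8,"rz":-0.1},{"dx":1.74,"dy":-1.8,"dz":-0.8,"rz":-0.1},{"dx":1.74,"dy":-1.8,"dz":-0.8,"rz":-0.1},{"dx":1.74,"dy":-1.8,"dz":-0.8,"rz":-0.1},{"dx":1.74,"dy":-1.8,"dz":-0.8,"rz":-0.1}]'
python3 -m creep '[{}]'
```

```text
$[0]: bad value
$[0]: bad value
$[0]: bad value
$[0]: bad value
```

```bash
python3 -m creep '[{"dx":1.74,"dy":-1.8,"dz":-0.8,"rx":0,"ry":0,"rz":-0.1,"grip":1}]'
```

```text
time_s: 0.23
position: [0.1965, 0.6088, 0.2151]
orientation: [3.139, -0.004, 2.761]
force: [-1.4, 0.6, 1.5]
width: 1.0
finger_force: 0.0
```

```bash
python3 -m creep '[{"dx":1.74,"dy":-1.8,"dz":-0.8,"rx":0,"ry":0,"rz":-0.1,"grip":1},{"dx":1.74,"dy":-1.8,"dz":-0.8,"rx":0,"ry":0,"rz":-0.1,"grip":1},{"dx":1.74,"dy":-1.8,"dz":-0.8,"rx":0,"ry":0,"rz":-0.1,"grip":1},{"dx":1.74,"dy":-1.8,"dz":-0.8,"rx":0,"ry":0,"rz":-0.1,"grip":1},{"dx":1.74,"dy":-1.8,"dz":-0.8,"rx":0,"ry":0,"rz":-0.1,"grip":1}]'
python3 -m creep '[{"dx":1.74,"dy":-1.8,"dz":-0.8,"rx":0,"ry":0,"rz":-0.1,"grip":1},{"dx":1.74,"dy":-1.8,"dz":-0.8,"rx":0,"ry":0,"rz":-0.1,"grip":1},{"dx":1.74,"dy":-1.8,"dz":-0.8,"rx":0,"ry":0,"rz":-0.1,"grip":1},{"dx":1.74,"dy":-1.8,"dz":-0.8,"rx":0,"ry":0,"rz":-0.1,"grip":1},{"dx":1.74,"dy":-1.8,"dz":-0.8,"rx":0,"ry":0,"rz":-0.1,"grip":1}]'
python3 -m creep '[{"dx":1.74,"dy":-1.8,"dz":-0.8,"rx":0,"ry":0,"rz":-0.1,"grip":1},{"dx":1.74,"dy":-1.8,"dz":-0.8,"rx":0,"ry":0,"rz":-0.1,"grip":1},{"dx":1.74,"dy":-1.8,"dz":-0.8,"rx":0,"ry":0,"rz":-0.1,"grip":1},{"dx":1.74,"dy":-1.8,"dz":-0.8,"rx":0,"ry":0,"rz":-0.1,"grip":1},{"dx":0,"dy":0,"dz":0,"rx":0,"ry":0,"rz":0,"grip":1}]'
```

```text
time_s: 0.65
position: [0.2896, 0.5141, 0.1739]
orientation: [-3.141, 0.0, 2.249]
force: [1.1, 0.6, -0.1]
width: 1.001
finger_force: 0.0
time_s: 1.07
position: [0.3765, 0.4241, 0.134]
orientation: [-3.141, 0.0, 1.749]
force: [0.4, 0.2, -0.2]
width: 0.999
finger_force: 0.0
time_s: 1.48
position: [0.449, 0.3468, 0.1008]
orientation: [3.14, 0.005, 1.342]
force: [0.0, -1.1, 0.1]
width: 1.002
finger_force: 0.0
```

```bash
python3 -m creep '[{"dx":0,"dy":0,"dz":-2.5,"rx":0,"ry":0,"rz":-0.012,"grip":1},{"dx":-0.1,"dy":0,"dz":-2.5,"rx":0,"ry":0,"rz":0,"grip":1},{"dx":0,"dy":0,"dz":-2.5,"rx":0,"ry":0,"rz":0,"grip":1},{"dx":0,"dy":0,"dz":-2.2,"rx":0,"ry":0,"rz":0,"grip":1},{"dx":0,"dy":0,"dz":0,"rx":0,"ry":0,"rz":0,"grip":1}]'
python3 -m creep '[{"dx":0,"dy":0,"dz":0,"rx":0,"ry":0,"rz":0,"grip":0},{"dx":0,"dy":0,"dz":0,"rx":0,"ry":0,"rz":0,"grip":0},{"dx":0,"dy":0,"dz":0,"rx":0,"ry":0,"rz":0,"grip":0},{"dx":0,"dy":0,"dz":0,"rx":0,"ry":0,"rz":0,"grip":0},{"dx":0,"dy":0,"dz":0,"rx":0,"ry":0,"rz":0,"grip":0}]'
```

```text
time_s: 1.9
position: [0.4427, 0.3522, 0.0022]
orientation: [-3.139, 0.004, 1.343]
force: [-0.9, -0.2, 0.1]
width: 1.005
finger_force: 0.0
time_s: 2.32
position: [0.4449, 0.3537, 0.0066]
orientation: [3.141, -0.001, 1.342]
force: [-0.2, 0.6, -0.4]
width: 0.705
finger_force: 0.0
```

```bash
Z='x'; python3 -m creep '[{"dx":0,"dy":0,"dz":0,"rx":0,"ry":0,"rz":0,"grip":0},{"dx":0,"dy":0,"dz":0,"rx":0,"ry":0,"rz":0,"grip":0},{"dx":0,"dy":0,"dz":0,"rx":0,"ry":0,"rz":0,"grip":0},{"dx":0,"dy":0,"dz":0,"rx":0,"ry":0,"rz":0,"grip":0},{"dx":0,"dy":0,"dz":0,"rx":0,"ry":0,"rz":0,"grip":0}]'
python3 -m creep '[{"dx":0,"dy":0,"dz":0,"rx":0,"ry":0,"rz":0,"grip":0},{"dx":0,"dy":0,"dz":0,"rx":0,"ry":0,"rz":0,"grip":0},{"dx":0,"dy":0,"dz":0,"rx":0,"ry":0,"rz":0,"grip":0},{"dx":0,"dy":0,"dz":0,"rx":0,"ry":0,"rz":0,"grip":0}]'
```

```text
time_s: 2.73
position: [0.4444, 0.3533, 0.0056]
orientation: [-3.142, 0.0, 1.342]
force: [0.4, -0.1, 0.6]
width: 0.345
finger_force: 30.0
time_s: 3.07
position: [0.4444, 0.3533, 0.0056]
orientation: [-3.142, 0.0, 1.342]
force: [-1.5, 0.6, 0.4]
width: 0.345
finger_force: 30.0
```

```bash
python3 -m creep '[{"dx":0,"dy":0,"dz":2,"rx":0,"ry":0,"rz":0,"grip":0},{"dx":0,"dy":0,"dz":3,"rx":0,"ry":0,"rz":0,"grip":0},{"dx":0,"dy":0,"dz":3,"rx":0,"ry":0,"rz":0,"grip":0},{"dx":0,"dy":-1.9,"dz":0,"rx":0,"ry":0,"rz":0,"grip":0},{"dx":0.5,"dy":-3.5,"dz":0,"rx":0,"ry":0,"rz":0.015,"grip":0}]'
python3 -m creep '[{"dx":0.65,"dy":-3.6,"dz":0,"rx":0,"ry":0,"rz":0.015,"grip":0},{"dx":0.65,"dy":-3.6,"dz":0,"rx":0,"ry":0,"rz":0.015,"grip":0},{"dx":0.65,"dy":-3.6,"dz":0,"rx":0,"ry":0,"rz":0.015,"grip":0},{"dx":0.65,"dy":-3.6,"dz":0,"rx":0,"ry":0,"rz":0.015,"grip":0},{"dx":0.65,"dy":-3.6,"dz":0,"rx":0,"ry":0,"rz":0.015,"grip":0}]'
python3 -m creep '[{"dx":0.65,"dy":-3.6,"dz":0,"rx":0,"ry":0,"rz":0.015,"grip":0},{"dx":0.65,"dy":-3.6,"dz":0,"rx":0,"ry":0,"rz":0.015,"grip":0},{"dx":0.65,"dy":-3.6,"dz":0,"rx":0,"ry":0,"rz":0.015,"grip":0},{"dx":0.65,"dy":-3.6,"dz":0,"rx":0,"ry":0,"rz":0.015,"grip":0},{"dx":0.65,"dy":-3.6,"dz":0,"rx":0,"ry":0,"rz":0.015,"grip":0}]'
python3 -m creep '[{"dx":0.65,"dy":-3.6,"dz":0,"rx":0,"ry":0,"rz":0.015,"grip":0},{"dx":0.65,"dy":-3.6,"dz":0,"rx":0,"ry":0,"rz":0.015,"grip":0},{"dx":0.65,"dy":-3.6,"dz":0,"rx":0,"ry":0,"rz":0.015,"grip":0},{"dx":0.65,"dy":-3.6,"dz":0,"rx":0,"ry":0,"rz":0.015,"grip":0},{"dx":0.65,"dy":-3.6,"dz":0,"rx":0,"ry":0,"rz":0.015,"grip":0}]'
python3 -m creep '[{"dx":0.65,"dy":-3.6,"dz":0,"rx":0,"ry":0,"rz":0.015,"grip":0},{"dx":0.65,"dy":-3.6,"dz":0,"rx":0,"ry":0,"rz":0.015,"grip":0},{"dx":0.65,"dy":-3.6,"dz":0,"rx":0,"ry":0,"rz":0.015,"grip":0},{"dx":0.5,"dy":-1.7,"dz":0,"rx":0,"ry":0,"rz":0.015,"grip":0},{"dx":0,"dy":0,"dz":0,"rx":0,"ry":0,"rz":0,"grip":0}]'
python3 -m creep '[{"dx":0,"dy":0,"dz":0,"rx":0,"ry":0,"rz":0,"grip":0},{"dx":0,"dy":0,"dz":0,"rx":0,"ry":0,"rz":0,"grip":0}]'
python3 - <<'E'
from h import *
for n in("top","side"):
    f=bot.grab_frame(n); cv2.imwrite(f"pics/{n}1.png",f[:,:,::-1])
print(bot.state()["position"],bot.state()["orientation"])
E
```

```text
time_s: 3.48
position: [0.4495, 0.3045, 0.0879]
orientation: [3.139, -0.006, 1.364]
force: [0.3, 0.4, -0.4]
width: 0.347
finger_force: 30.0
time_s: 3.9
position: [0.482, 0.1175, 0.0856]
orientation: [3.141, -0.0, 1.433]
force: [0.4, 0.8, 0.1]
width: 0.345
finger_force: 30.0
time_s: 4.32
position: [0.5146, -0.0625, 0.0857]
orientation: [3.141, -0.0, 1.508]
force: [1.0, 0.1, -0.2]
width: 0.345
finger_force: 30.0
time_s: 4.73
position: [0.5471, -0.2424, 0.0855]
orientation: [3.141, -0.0, 1.583]
force: [1.4, 0.6, -0.3]
width: 0.345
finger_force: 30.0
time_s: 5.15
position: [0.57, -0.3722, 0.0854]
orientation: [-3.141, 0.005, 1.636]
force: [-0.7, -0.1, 0.8]
width: 0.345
finger_force: 30.0
time_s: 5.32
position: [0.5715, -0.3645, 0.085]
orientation: [-3.141, -0.001, 1.642]
force: [0.5, 0.4, -0.1]
width: 0.344
finger_force: 30.0
[ 0.57200589 -0.36362284  0.08532298] [ 3.14145696e+00 -1.47788159e-03  1.64385491e+00]
```

View pics/side1.png

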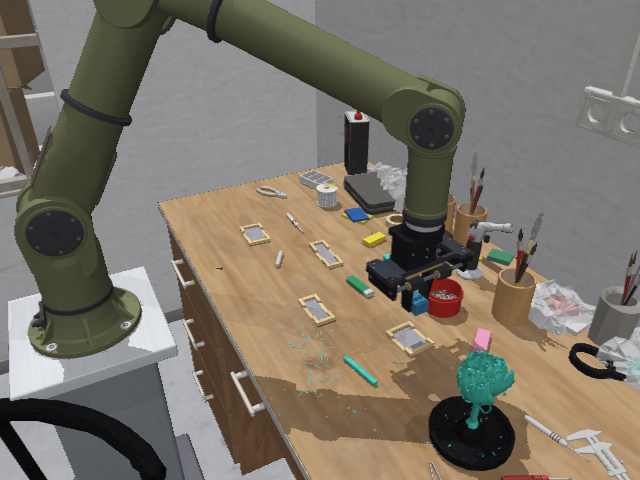

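Everything is in place: the block is held at (420,301), just above the thick tray at (410,338), and clear of the bowl. Lowering and releasing.

```bash
python3 -m creep '[{"dx":-0.2,"dy":-0.1,"dz":-2.5,"rx":0,"ry":0,"rz":0,"grip":0},{"dx":0,"dy":0,"dz":-2.5,"rx":0,"ry":0,"rz":0,"grip":0},{"dx":0,"dy":0,"dz":-1.6,"rx":0,"ry":0,"rz":0,"grip":0},{"dx":0,"dy":0,"dz":-0.6,"rx":0,"ry":0,"rz":0,"grip":0},{"dx":0,"dy":0,"dz":-0.4,"rx":0,"ry":0,"rz":0,"grip":0}]'
python3 -m creep '[{"dx":0,"dy":0,"dz":0,"rx":0,"ry":0,"rz":0,"grip":0},{"dx":0,"dy":0,"dz":0,"rx":0,"ry":0,"rz":0,"grip":0},{"dx":0,"dy":0,"dz":0,"rx":0,"ry":0,"rz":0,"grip":0}]'
python3 -m creep '[{"dx":0,"dy":0,"dz":0,"rx":0,"ry":0,"rz":0,"grip":0.7},{"dx":0,"dy":0,"dz":0,"rx":0,"ry":0,"rz":0,"grip":0.7},{"dx":0,"dy":0,"dz":0,"rx":0,"ry":0,"rz":0,"grip":0.7},{"dx":0,"dy":0,"dz":0,"rx":0,"ry":0,"rz":0,"grip":0.7},{"dx":0,"dy":0,"dz":0,"rx":0,"ry":0,"rz":0,"grip":0.7}]'
python3 -m creep '[{"dx":0,"dy":0,"dz":2,"rx":0,"ry":0,"rz":0,"grip":0.7},{"dx":0,"dy":0,"dz":2.5,"rx":0,"ry":0,"rz":0,"grip":0.7},{"dx":0,"dy":0,"dz":3,"rx":0,"ry":0,"rz":0,"grip":0.7}]'
```

```text
time_s: 5.83
position: [0.5695, -0.3649, 0.0087]
orientation: [-3.141, -0.001, 1.644]
force: [-0.2, 0.4, 3.3]
width: 0.35
finger_force: 30.0
time_s: 6.08
position: [0.5705, -0.3671, 0.011]
orientation: [3.139, 0.001, 1.642]
force: [-0.0, -1.1, 0.3]
width: 0.342
finger_force: 30.0
time_s: 6.5
position: [0.5696, -0.3668, 0.0097]
orientation: [3.141, 0.0, 1.642]
force: [-0.3, 0.0, 1.0]
width: 0.631
finger_force: 0.0
time_s: 6.75
position: [0.5683, -0.3659, 0.0836]
orientation: [-3.138, -0.002, 1.642]
force: [1.2, 0.3, -0.3]
width: 0.693
finger_force: 0.0
```

```bash
python3 -m creep '[{"dx":-3,"dy":-0.6,"dz":0,"rx":0,"ry":0,"rz":0.03,"grip":0.5},{"dx":-3.7,"dy":-0.7,"dz":0,"rx":0,"ry":0,"rz":0.03,"grip":0.5},{"dx":-3.7,"dy":-0.7,"dz":0,"rx":0,"ry":0,"rz":0.03,"grip":0.5},{"dx":-3,"dy":-0.7,"dz":0,"rx":0,"ry":0,"rz":0.029,"grip":0.5},{"dx":0,"dy":0,"dz":-2,"rx":0,"ry":0,"rz":0,"grip":0.5}]'
python3 -m creep '[{"dx":0,"dy":0,"dz":-2.5,"rx":0,"ry":0,"rz":0,"grip":0.5},{"dx":0,"dy":0,"dz":-0.5,"rx":0,"ry":0,"rz":0,"grip":0.5},{"dx":0,"dy":0,"dz":0,"rx":0,"ry":0,"rz":0,"grip":0.5},{"dx":0,"dy":0,"dz":0,"rx":0,"ry":0,"rz":0,"grip":0.5}]'
python3 - <<'E'
from h import *
f=bot.grab_frame("side"); cv2.imwrite("pics/s2.png",cv2.resize(f[260:460,250:500],None,fx=2.8,fy=2.8,interpolation=cv2.INTER_CUBIC)[:,:,::-1])
s=bot.state();print(s["position"],s["orientation"],s["width"])
E
```

```text
time_s: 7.17
position: [0.4296, -0.3991, 0.0682]
orientation: [3.14, 0.004, 1.753]
force: [0.0, -1.1, 1.3]
width: 0.513
finger_force: 0.0
time_s: 7.5
position: [0.4359, -0.3938, 0.0349]
orientation: [-3.141, 0.0, 1.761]
force: [0.0, -0.2, -0.1]
width: 0.506
finger_force: 0.0
[ 0.4363514 -0.3941691  0.035524 ] [3.14094835e+00 1.14974822e-03 1.76143374e+00] 0.49998065791076196
```

View pics/s2.png

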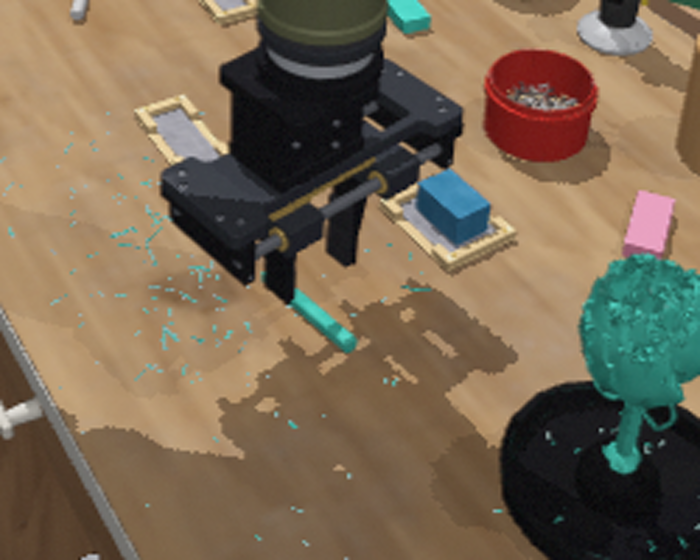

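The blue block lies in its tray at crop (455,205), and the teal rod is between the fingers at crop (320,320). Lowering and gripping.

```bash
python3 -m creep '[{"dx":0,"dy":0,"dz":-1.7,"rx":0,"ry":0,"rz":0,"grip":0.5},{"dx":0,"dy":0,"dz":-1.1,"rx":0,"ry":0,"rz":0,"grip":0.5},{"dx":0,"dy":0,"dz":-0.4,"rx":0,"ry":0,"rz":0,"grip":0.5},{"dx":0,"dy":0,"dz":0,"rx":0,"ry":0,"rz":0,"grip":0.5},{"dx":0,"dy":0,"dz":0,"rx":0,"ry":0,"rz":0,"grip":0}]'
python3 -m creep '[{"dx":0,"dy":0,"dz":0,"rx":0,"ry":0,"rz":0,"grip":0},{"dx":0,"dy":0,"dz":0,"rx":0,"ry":0,"rz":0,"grip":0},{"dx":0,"dy":0,"dz":0,"rx":0,"ry":0,"rz":0,"grip":0},{"dx":0,"dy":0,"dz":0,"rx":0,"ry":0,"rz":0,"grip":0},{"dx":0,"dy":0,"dz":0,"rx":0,"ry":0,"rz":0,"grip":0}]'
python3 -m creep '[{"dx":0,"dy":0,"dz":0,"rx":0,"ry":0,"rz":0,"grip":0},{"dx":0,"dy":0,"dz":0,"rx":0,"ry":0,"rz":0,"grip":0},{"dx":0,"dy":0,"dz":0,"rx":0,"ry":0,"rz":0,"grip":0},{"dx":0,"dy":0,"dz":0,"rx":0,"ry":0,"rz":0,"grip":0}]'
```

```text
time_s: 7.97
position: [0.4356, -0.3939, 0.0028]
orientation: [-3.141, 0.0, 1.761]
force: [-1.1, -0.7, -0.5]
width: 0.476
finger_force: 0.0
time_s: 8.38
position: [0.4356, -0.3938, 0.0028]
orientation: [3.141, 0.0, 1.761]
force: [-0.2, 0.5, 1.0]
width: 0.134
finger_force: 0.1
time_s: 8.72
position: [0.4356, -0.3938, 0.0028]
orientation: [3.141, 0.0, 1.761]
force: [-1.2, 0.4, 2.6]
width: 0.112
finger_force: 30.0
```

```bash
python3 -m creep '[{"dx":0,"dy":0,"dz":1.5,"rx":0,"ry":0,"rz":0,"grip":0},{"dx":0,"dy":0,"dz":3,"rx":0,"ry":0,"rz":0,"grip":0},{"dx":0,"dy":0,"dz":3,"rx":0,"ry":0,"rz":0,"grip":0},{"dx":0.5,"dy":1.5,"dz":0,"rx":0,"ry":0,"rz":-0.01,"grip":0},{"dx":1.1,"dy":3.2,"dz":0,"rx":0,"ry":0,"rz":-0.02,"grip":0}]'
python3 -m creep '[{"dx":1.1,"dy":3.3,"dz":0,"rx":0,"ry":0,"rz":-0.02,"grip":0},{"dx":1.1,"dy":3.3,"dz":0,"rx":0,"ry":0,"rz":-0.02,"grip":0},{"dx":1.1,"dy":3.3,"dz":0,"rx":0,"ry":0,"rz":-0.02,"grip":0},{"dx":1.1,"dy":3.3,"dz":0,"rx":0,"ry":0,"rz":-0.02,"grip":0},{"dx":1.1,"dy":3.3,"dz":0,"rx":0,"ry":0,"rz":-0.02,"grip":0}]'
python3 -m creep '[{"dx":1.1,"dy":3.3,"dz":0,"rx":0,"ry":0,"rz":-0.02,"grip":0},{"dx":1.2,"dy":3.3,"dz":0,"rx":0,"ry":0,"rz":-0.02,"grip":0},{"dx":1.2,"dy":3.3,"dz":0,"rx":0,"ry":0,"rz":-0.02,"grip":0},{"dx":1.2,"dy":3.3,"dz":0,"rx":0,"ry":0,"rz":-0.02,"grip":0},{"dx":1.2,"dy":3.5,"dz":0,"rx":0,"ry":0,"rz":-0.02,"grip":0}]'
python3 -m creep '[{"dx":0,"dy":0.4,"dz":0,"rx":0,"ry":0,"rz":0,"grip":0},{"dx":0,"dy":0,"dz":-2,"rx":0,"ry":0,"rz":0,"grip":0},{"dx":0,"dy":0,"dz":-1.5,"rx":0,"ry":0,"rz":0,"grip":0},{"dx":0,"dy":0,"dz":0,"rx":0,"ry":0,"rz":0,"grip":0},{"dx":0,"dy":0,"dz":0,"rx":0,"ry":0,"rz":0,"grip":0}]'
python3 - <<'E'
from h import *
f=bot.grab_frame("side"); cv2.imwrite("pics/s3.png",cv2.resize(f[190:350,230:450],None,fx=3.2,fy=3.2,interpolation=cv2.INTER_CUBIC)[:,:,::-1])
s=bot.state();print(s["position"],s["orientation"],s["width"])
E
```

```text
time_s: 9.13
position: [0.4504, -0.3522, 0.0802]
orientation: [3.139, 0.006, 1.722]
force: [0.5, 0.6, -0.2]
width: 0.112
finger_force: 30.0
time_s: 9.55
position: [0.5067, -0.18, 0.0775]
orientation: [3.141, -0.0, 1.63]
force: [1.0, -0.7, -0.1]
width: 0.109
finger_force: 30.0
time_s: 9.97
position: [0.5657, -0.0135, 0.0776]
orientation: [3.141, 0.0, 1.529]
force: [0.4, -0.9, -0.5]
width: 0.114
finger_force: 30.0
time_s: 10.38
position: [0.5646, -0.0111, 0.0418]
orientation: [-3.139, 0.001, 1.531]
force: [0.1, 0.5, 0.7]
width: 0.114
finger_force: 30.0
[ 0.56548617 -0.0111524   0.0427908 ] [-3.14147453e+00  3.13225813e-04  1.53029209e+00] 0.10686077280816995
```

View pics/s3.png

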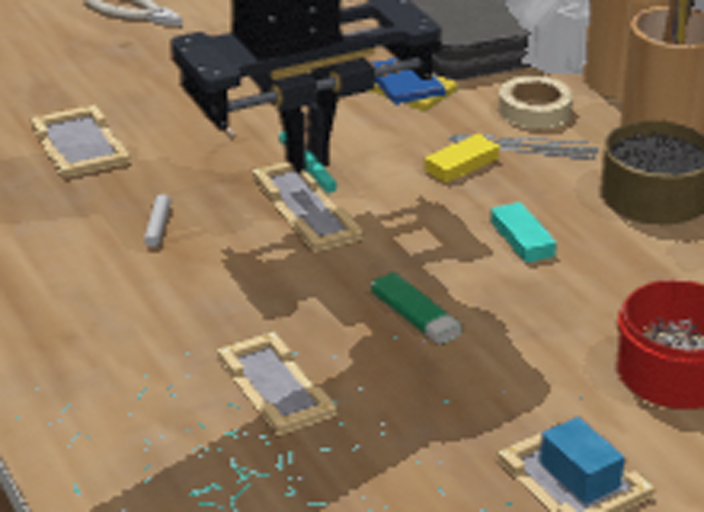

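The rod is held level over its tray (crop 310,165), with the tray at (305,205). The blue block sits in its own tray. Lowering and releasing.

```bash
python3 -m creep '[{"dx":0,"dy":0,"dz":-2,"rx":0,"ry":0,"rz":0,"grip":0},{"dx":0,"dy":0,"dz":-1.0,"rx":0,"ry":0,"rz":0,"grip":0},{"dx":0,"dy":0,"dz":-0.4,"rx":0,"ry":0,"rz":0,"grip":0},{"dx":0,"dy":0,"dz":-0.2,"rx":0,"ry":0,"rz":0,"grip":0},{"dx":0,"dy":0,"dz":0,"rx":0,"ry":0,"rz":0,"grip":0}]'
python3 -m creep '[{"dx":0,"dy":0,"dz":0,"rx":0,"ry":0,"rz":0,"grip":0},{"dx":0,"dy":0,"dz":0,"rx":0,"ry":0,"rz":0,"grip":0.4},{"dx":0,"dy":0,"dz":0,"rx":0,"ry":0,"rz":0,"grip":0.4},{"dx":0,"dy":0,"dz":0,"rx":0,"ry":0,"rz":0,"grip":0.4},{"dx":0,"dy":0,"dz":0,"rx":0,"ry":0,"rz":0,"grip":0.4}]'
python3 -m creep '[{"dx":0,"dy":0,"dz":0,"rx":0,"ry":0,"rz":0,"grip":0.4},{"dx":0,"dy":0,"dz":2,"rx":0,"ry":0,"rz":0,"grip":0.4},{"dx":0,"dy":0,"dz":2.5,"rx":0,"ry":0,"rz":0,"grip":0.4},{"dx":0,"dy":0,"dz":3,"rx":0,"ry":0,"rz":0,"grip":0.4},{"dx":0,"dy":0,"dz":0,"rx":0,"ry":0,"rz":0,"grip":0.4}]'
```

```text
time_s: 10.85
position: [0.5656, -0.0109, 0.0067]
orientation: [-3.142, 0.0, 1.531]
force: [-0.9, -0.0, -0.2]
width: 0.111
finger_force: 30.0
time_s: 11.27
position: [0.5657, -0.0107, 0.0069]
orientation: [3.141, -0.0, 1.531]
force: [0.4, -0.3, 0.0]
width: 0.325
finger_force: 0.0
time_s: 11.68
position: [0.5695, -0.0109, 0.0872]
orientation: [3.132, -0.002, 1.53]
force: [0.8, -0.6, 0.0]
width: 0.402
finger_force: 0.0
```

```bash
python3 -m creep '[{"dx":2,"dy":-2,"dz":0,"rx":0,"ry":0,"rz":-0.02,"grip":0.65},{"dx":2.8,"dy":-2.6,"dz":0,"rx":0,"ry":0,"rz":-0.02,"grip":0.65},{"dx":2.8,"dy":-2.6,"dz":0,"rx":0,"ry":0,"rz":-0.02,"grip":0.65},{"dx":2.8,"dy":-2.6,"dz":0,"rx":0,"ry":0,"rz":-0.02,"grip":0.65},{"dx":2,"dy":-1.8,"dz":0,"rx":0,"ry":0,"rz":-0.018,"grip":0.65}]'
python3 -m creep '[{"dx":0,"dy":0,"dz":-2,"rx":0,"ry":0,"rz":0,"grip":0.65},{"dx":0,"dy":0,"dz":-2,"rx":0,"ry":0,"rz":0,"grip":0.65},{"dx":0,"dy":0,"dz":0,"rx":0,"ry":0,"rz":0,"grip":0.65},{"dx":0,"dy":0,"dz":0,"rx":0,"ry":0,"rz":0,"grip":0.65}]'
python3 - <<'E'
from h import *
f=bot.grab_frame("side"); cv2.imwrite("pics/s4.png",cv2.resize(f[180:350,280:500],None,fx=3.2,fy=3.2,interpolation=cv2.INTER_CUBIC)[:,:,::-1])
s=bot.state();print(s["position"],s["orientation"],s["width"])
E
```

```text
time_s: 12.1
position: [0.6912, -0.1297, 0.0813]
orientation: [3.14, 0.002, 1.431]
force: [-0.2, -1.0, 0.5]
width: 0.63
finger_force: 0.0
time_s: 12.43
position: [0.6883, -0.1263, 0.04]
orientation: [-3.138, 0.0, 1.433]
force: [-1.2, 0.0, 0.1]
width: 0.649
finger_force: 0.0
[ 0.68935424 -0.12637758  0.04154949] [-3.14100241e+00 -3.10802375e-06  1.43319546e+00] 0.6457544077388397
```

View pics/s4.png

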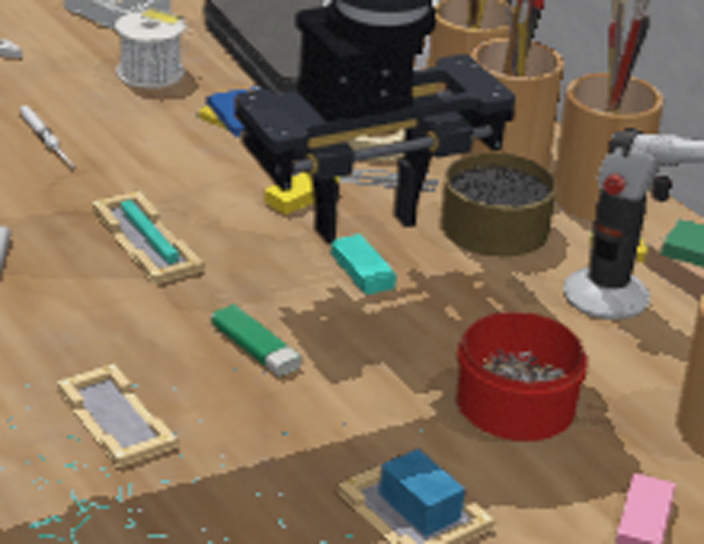

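The rod is in its tray at crop (150,230). The fingers straddle the teal flat block at (363,262), and the pot is low enough. Gripping.

```bash
python3 -m creep '[{"dx":0,"dy":0,"dz":-2,"rx":0,"ry":0,"rz":0,"grip":0.65},{"dx":0,"dy":0,"dz":-1.3,"rx":0,"ry":0,"rz":0,"grip":0.65},{"dx":0,"dy":0,"dz":-0.5,"rx":0,"ry":0,"rz":0,"grip":0.65},{"dx":0,"dy":0,"dz":0,"rx":0,"ry":0,"rz":0,"grip":0.65},{"dx":0,"dy":0,"dz":0,"rx":0,"ry":0,"rz":0,"grip":0}]'
python3 -m creep '[{"dx":0,"dy":0,"dz":0,"rx":0,"ry":0,"rz":0,"grip":0},{"dx":0,"dy":0,"dz":0,"rx":0,"ry":0,"rz":0,"grip":0},{"dx":0,"dy":0,"dz":0,"rx":0,"ry":0,"rz":0,"grip":0},{"dx":0,"dy":0,"dz":0,"rx":0,"ry":0,"rz":0,"grip":0},{"dx":0,"dy":0,"dz":0,"rx":0,"ry":0,"rz":0,"grip":0}]'
python3 -m creep '[{"dx":0,"dy":0,"dz":0,"rx":0,"ry":0,"rz":0,"grip":0},{"dx":0,"dy":0,"dz":0,"rx":0,"ry":0,"rz":0,"grip":0},{"dx":0,"dy":0,"dz":0,"rx":0,"ry":0,"rz":0,"grip":0},{"dx":0,"dy":0,"dz":0,"rx":0,"ry":0,"rz":0,"grip":0}]'
```

```text
time_s: 12.9
position: [0.6896, -0.1266, 0.004]
orientation: [3.141, 0.0, 1.433]
force: [0.5, 0.4, 0.7]
width: 0.624
finger_force: 0.0
time_s: 13.32
position: [0.6897, -0.1267, 0.004]
orientation: [3.141, -0.0, 1.433]
force: [-0.6, -0.9, 1.5]
width: 0.295
finger_force: 30.0
time_s: 13.65
position: [0.6897, -0.1268, 0.004]
orientation: [3.141, -0.0, 1.433]
force: [-0.8, 1.2, 2.9]
width: 0.294
finger_force: 30.0
```

```bash
python3 -m creep '[{"dx":0,"dy":0,"dz":1.5,"rx":0,"ry":0,"rz":0,"grip":0},{"dx":0,"dy":0,"dz":3,"rx":0,"ry":0,"rz":0,"grip":0},{"dx":0,"dy":0,"dz":3,"rx":0,"ry":0,"rz":0,"grip":0},{"dx":-1,"dy":1.2,"dz":0,"rx":0,"ry":0,"rz":0.007,"grip":0},{"dx":-2.1,"dy":2.5,"dz":0,"rx":0,"ry":0,"rz":0.007,"grip":0}]'
python3 -m creep '[{"dx":-2.1,"dy":2.5,"dz":0,"rx":0,"ry":0,"rz":0.007,"grip":0},{"dx":-2.1,"dy":2.5,"dz":0,"rx":0,"ry":0,"rz":0.007,"grip":0},{"dx":-2.1,"dy":2.5,"dz":0,"rx":0,"ry":0,"rz":0.007,"grip":0},{"dx":-2.1,"dy":2.5,"dz":0,"rx":0,"ry":0,"rz":0.007,"grip":0},{"dx":-2.1,"dy":2.5,"dz":0,"rx":0,"ry":0,"rz":0.007,"grip":0}]'
python3 -m creep '[{"dx":-2.1,"dy":2.5,"dz":0,"rx":0,"ry":0,"rz":0.007,"grip":0},{"dx":-2.1,"dy":2.5,"dz":0,"rx":0,"ry":0,"rz":0.007,"grip":0},{"dx":-2.1,"dy":2.5,"dz":0,"rx":0,"ry":0,"rz":0.007,"grip":0},{"dx":-2.1,"dy":2.5,"dz":0,"rx":0,"ry":0,"rz":0.007,"grip":0},{"dx":-2.1,"dy":2.5,"dz":0,"rx":0,"ry":0,"rz":0.007,"grip":0}]'
python3 -m creep '[{"dx":-0.4,"dy":0.4,"dz":0,"rx":0,"ry":0,"rz":0,"grip":0},{"dx":0,"dy":0,"dz":-2,"rx":0,"ry":0,"rz":0,"grip":0},{"dx":0,"dy":0,"dz":-1.5,"rx":0,"ry":0,"rz":0,"grip":0},{"dx":0,"dy":0,"dz":0,"rx":0,"ry":0,"rz":0,"grip":0},{"dx":0,"dy":0,"dz":0,"rx":0,"ry":0,"rz":0,"grip":0}]'
python3 - <<'E'
from h import *
f=bot.grab_frame("side"); cv2.imwrite("pics/s5.png",cv2.resize(f[170:340,190:410],None,fx=3.2,fy=3.2,interpolation=cv2.INTER_CUBIC)[:,:,::-1])
s=bot.state();print(s["position"],s["orientation"],s["width"])
E
```

```text
time_s: 14.07
position: [0.6614, -0.0948, 0.0825]
orientation: [3.133, 0.003, 1.442]
force: [-0.5, 0.4, -1.2]
width: 0.297
finger_force: 30.0
time_s: 14.48
position: [0.5525, 0.0363, 0.0793]
orientation: [3.141, -0.0, 1.482]
force: [0.7, 1.4, -0.1]
width: 0.3
finger_force: 30.0
time_s: 14.9
position: [0.4476, 0.1612, 0.0794]
orientation: [3.141, -0.001, 1.517]
force: [-0.4, -0.6, -0.2]
width: 0.299
finger_force: 30.0
time_s: 15.32
position: [0.4443, 0.1636, 0.0437]
orientation: [-3.141, 0.001, 1.516]
force: [-0.4, -0.1, -0.1]
width: 0.296
finger_force: 30.0
[0.44507428 0.16392881 0.04429464] [3.14098624e+00 1.87473387e-06 1.51597415e+00] 0.3005077022522859
```

View pics/s5.png

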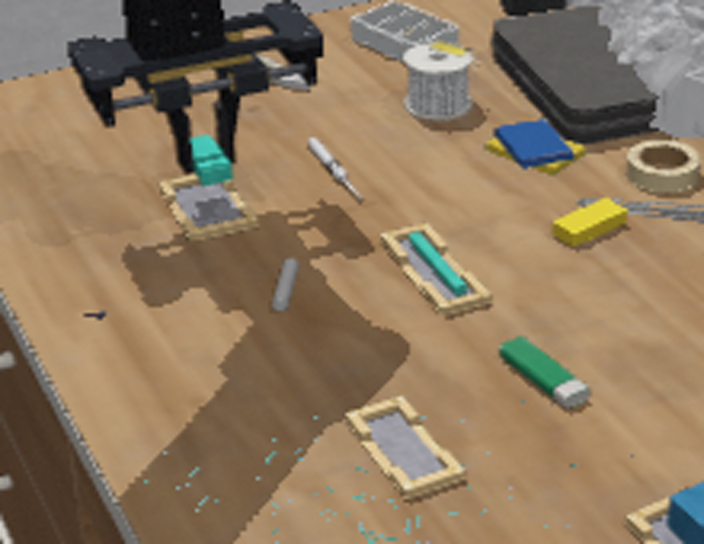

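The flat block is held level over the flat tray at crop (210,205). Lowering and releasing.

```bash
python3 -m creep '[{"dx":0,"dy":0,"dz":-2,"rx":0,"ry":0,"rz":0,"grip":0},{"dx":0,"dy":0,"dz":-1.0,"rx":0,"ry":0,"rz":0,"grip":0},{"dx":0,"dy":0,"dz":-0.4,"rx":0,"ry":0,"rz":0,"grip":0},{"dx":0,"dy":0,"dz":-0.25,"rx":0,"ry":0,"rz":0,"grip":0},{"dx":0,"dy":0,"dz":0,"rx":0,"ry":0,"rz":0,"grip":0}]'
python3 -m creep '[{"dx":0,"dy":0,"dz":0,"rx":0,"ry":0,"rz":0,"grip":0},{"dx":0,"dy":0,"dz":0,"rx":0,"ry":0,"rz":0,"grip":0.55},{"dx":0,"dy":0,"dz":0,"rx":0,"ry":0,"rz":0,"grip":0.55},{"dx":0,"dy":0,"dz":0,"rx":0,"ry":0,"rz":0,"grip":0.55},{"dx":0,"dy":0,"dz":0,"rx":0,"ry":0,"rz":0,"grip":0.55}]'
python3 -m creep '[{"dx":0,"dy":0,"dz":0,"rx":0,"ry":0,"rz":0,"grip":0.55},{"dx":0,"dy":0,"dz":2,"rx":0,"ry":0,"rz":0,"grip":0.55},{"dx":0,"dy":0,"dz":2.5,"rx":0,"ry":0,"rz":0,"grip":0.55},{"dx":0,"dy":0,"dz":3,"rx":0,"ry":0,"rz":0,"grip":0.55},{"dx":0,"dy":-1,"dz":0,"rx":0,"ry":0,"rz":0,"grip":0.5}]'
python3 -m creep '[{"dx":0,"dy":-2.6,"dz":0,"rx":0,"ry":0,"rz":-0.1,"grip":0.5},{"dx":0,"dy":-2.6,"dz":0,"rx":0,"ry":0,"rz":-0.1,"grip":0.5},{"dx":0.2,"dy":-2.6,"dz":0,"rx":0,"ry":0,"rz":-0.1,"grip":0.5},{"dx":0.2,"dy":-2.6,"dz":0,"rx":0,"ry":0,"rz":-0.1,"grip":0.5},{"dx":0.3,"dy":-2.6,"dz":0,"rx":0,"ry":0,"rz":-0.1,"grip":0.5}]'
python3 -m creep '[{"dx":0,"dy":-0.3,"dz":0,"rx":0,"ry":0,"rz":-0.012,"grip":0.5},{"dx":0,"dy":0,"dz":-2,"rx":0,"ry":0,"rz":0,"grip":0.5},{"dx":0,"dy":0,"dz":-2.4,"rx":0,"ry":0,"rz":0,"grip":0.5},{"dx":0,"dy":0,"dz":0,"rx":0,"ry":0,"rz":0,"grip":0.5},{"dx":0,"dy":0,"dz":0,"rx":0,"ry":0,"rz":0,"grip":0.5}]'
python3 - <<'E'
from h import *
f=bot.grab_frame("side"); cv2.imwrite("pics/s6.png",cv2.resize(f[190:360,190:410],None,fx=3.2,fy=3.2,interpolation=cv2.INTER_CUBIC)[:,:,::-1])
s=bot.state();print(s["position"],s["orientation"],s["width"])
E
```

```text
time_s: 15.78
position: [0.4447, 0.1641, 0.0073]
orientation: [-3.142, 0.0, 1.516]
force: [0.4, -0.1, -0.7]
width: 0.297
finger_force: 30.0
time_s: 16.2
position: [0.4447, 0.1644, 0.0074]
orientation: [3.141, -0.0, 1.517]
force: [0.1, 0.3, -0.3]
width: 0.497
finger_force: 0.0
time_s: 16.62
position: [0.4481, 0.1575, 0.0872]
orientation: [3.134, -0.006, 1.519]
force: [1.8, 0.2, -0.1]
width: 0.529
finger_force: 0.0
time_s: 17.03
position: [0.4512, 0.023, 0.082]
orientation: [-3.141, -0.0, 1.012]
force: [-0.1, -0.1, -0.0]
width: 0.5
finger_force: 0.0
time_s: 17.45
position: [0.4502, 0.0211, 0.0373]
orientation: [-3.14, 0.003, 1.005]
force: [-0.0, 0.9, 0.5]
width: 0.496
finger_force: 0.0
[0.45143211 0.02133581 0.0382973 ] [-3.14144700e+00  7.86535029e-04  1.00533868e+00] 0.4991295975329726
```

View pics/s6.png

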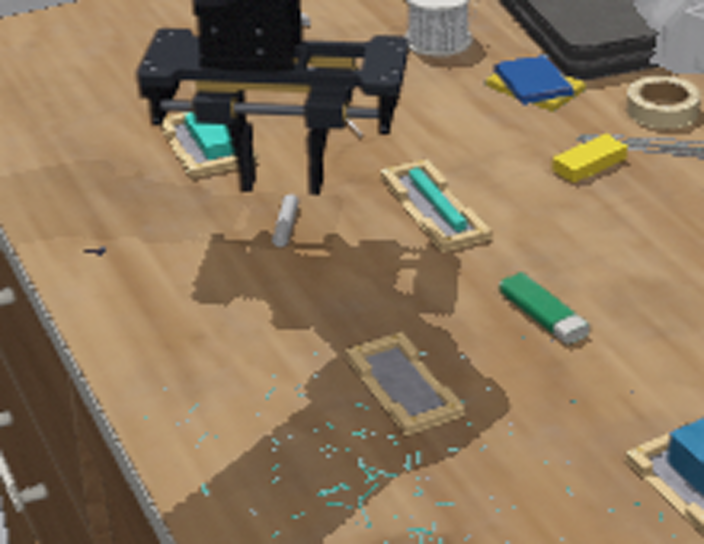

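The fingers straddle the steel bar at crop (286,220), and the flat block is in its tray at (207,138). Gripping.

```bash
python3 -m creep '[{"dx":0,"dy":0,"dz":-2,"rx":0,"ry":0,"rz":0,"grip":0.5},{"dx":0,"dy":0,"dz":-1,"rx":0,"ry":0,"rz":0,"grip":0.5},{"dx":0,"dy":0,"dz":-0.5,"rx":0,"ry":0,"rz":0,"grip":0.5},{"dx":0,"dy":0,"dz":0,"rx":0,"ry":0,"rz":0,"grip":0.5},{"dx":0,"dy":0,"dz":0,"rx":0,"ry":0,"rz":0,"grip":0}]'
python3 -m creep '[{"dx":0,"dy":0,"dz":0,"rx":0,"ry":0,"rz":0,"grip":0},{"dx":0,"dy":0,"dz":0,"rx":0,"ry":0,"rz":0,"grip":0},{"dx":0,"dy":0,"dz":0,"rx":0,"ry":0,"rz":0,"grip":0},{"dx":0,"dy":0,"dz":0,"rx":0,"ry":0,"rz":0,"grip":0},{"dx":0,"dy":0,"dz":0,"rx":0,"ry":0,"rz":0,"grip":0}]'
python3 -m creep '[{"dx":0,"dy":0,"dz":0,"rx":0,"ry":0,"rz":0,"grip":0},{"dx":0,"dy":0,"dz":0,"rx":0,"ry":0,"rz":0,"grip":0},{"dx":0,"dy":0,"dz":0,"rx":0,"ry":0,"rz":0,"grip":0},{"dx":0,"dy":0,"dz":0,"rx":0,"ry":0,"rz":0,"grip":0}]'
```

```text
time_s: 17.92
position: [0.4517, 0.0213, 0.0035]
orientation: [3.141, 0.0, 1.005]
force: [1.0, -0.1, -0.5]
width: 0.48
finger_force: 0.0
time_s: 18.33
position: [0.4517, 0.0213, 0.0033]
orientation: [3.141, -0.0, 1.005]
force: [1.0, -0.8, 1.6]
width: 0.135
finger_force: 30.4
time_s: 18.67
position: [0.4517, 0.0213, 0.0033]
orientation: [3.141, -0.0, 1.005]
force: [-0.3, 0.3, 4.0]
width: 0.131
finger_force: 30.0
```

```bash
python3 -m creep '[{"dx":0,"dy":0,"dz":1.5,"rx":0,"ry":0,"rz":0,"grip":0},{"dx":0,"dy":0,"dz":3,"rx":0,"ry":0,"rz":0,"grip":0},{"dx":0,"dy":0,"dz":3,"rx":0,"ry":0,"rz":0,"grip":0},{"dx":0,"dy":-1.7,"dz":0,"rx":0,"ry":0,"rz":0.05,"grip":0},{"dx":0,"dy":-2.7,"dz":0,"rx":0,"ry":0,"rz":0.07,"grip":0}]'
python3 -m creep '[{"dx":0,"dy":-2.7,"dz":0,"rx":0,"ry":0,"rz":0.07,"grip":0},{"dx":-0.1,"dy":-2.7,"dz":0,"rx":0,"ry":0,"rz":0.07,"grip":0},{"dx":-0.1,"dy":-2.7,"dz":0,"rx":0,"ry":0,"rz":0.07,"grip":0},{"dx":-0.1,"dy":-2.7,"dz":0,"rx":0,"ry":0,"rz":0.07,"grip":0},{"dx":-0.1,"dy":-2.7,"dz":0,"rx":0,"ry":0,"rz":0.07,"grip":0}]'
python3 -m creep '[{"dx":-0.2,"dy":-2.7,"dz":0,"rx":0,"ry":0,"rz":0.07,"grip":0},{"dx":0,"dy":-1.1,"dz":0,"rx":0,"ry":0,"rz":0.007,"grip":0},{"dx":0,"dy":0,"dz":-2,"rx":0,"ry":0,"rz":0,"grip":0},{"dx":0,"dy":0,"dz":-1.5,"rx":0,"ry":0,"rz":0,"grip":0},{"dx":0,"dy":0,"dz":0,"rx":0,"ry":0,"rz":0,"grip":0}]'
python3 -m creep '[{"dx":0,"dy":0,"dz":0,"rx":0,"ry":0,"rz":0,"grip":0}]'
python3 - <<'E'
from h import *
f=bot.grab_frame("side"); cv2.imwrite("pics/s7.png",cv2.resize(f[190:390,220:440],None,fx=2.9,fy=2.9,interpolation=cv2.INTER_CUBIC)[:,:,::-1])
s=bot.state();print(s["position"],s["orientation"],s["width"])
E
```

```text
time_s: 19.08
position: [0.4532, -0.0204, 0.0797]
orientation: [3.139, -0.004, 1.133]
force: [0.2, 0.2, -1.8]
width: 0.134
finger_force: 30.0
time_s: 19.5
position: [0.447, -0.1589, 0.0778]
orientation: [-3.141, -0.0, 1.478]
force: [0.6, 0.5, -1.1]
width: 0.132
finger_force: 30.0
time_s: 19.92
position: [0.4428, -0.1953, 0.0403]
orientation: [-3.136, -0.0, 1.551]
force: [-0.7, 0.6, -1.9]
width: 0.133
finger_force: 30.0
time_s: 20.0
position: [0.4444, -0.1956, 0.0423]
orientation: [-3.139, 0.0, 1.552]
force: [0.5, -1.1, 0.3]
width: 0.13
finger_force: 30.0
[ 0.44535004 -0.19574253  0.04316361] [-3.14096652e+00  3.63668293e-04  1.55191974e+00] 0.13263597817571962
```

View pics/s7.png

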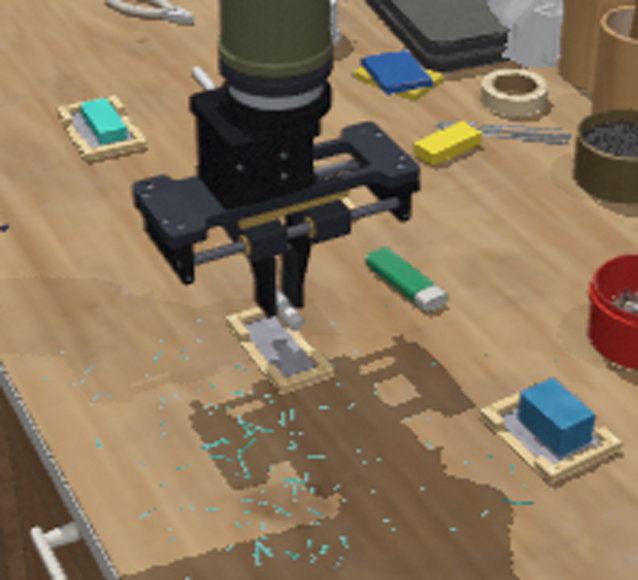

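The bar is held level above its tray, at crop (285,310) over (280,345). Lowering, releasing, backing off and checking.

```bash
python3 -m creep '[{"dx":0,"dy":0,"dz":-2,"rx":0,"ry":0,"rz":0,"grip":0},{"dx":0,"dy":0,"dz":-1.0,"rx":0,"ry":0,"rz":0,"grip":0},{"dx":0,"dy":0,"dz":-0.4,"rx":0,"ry":0,"rz":0,"grip":0},{"dx":0,"dy":0,"dz":-0.25,"rx":0,"ry":0,"rz":0,"grip":0},{"dx":0,"dy":0,"dz":0,"rx":0,"ry":0,"rz":0,"grip":0}]'
python3 -m creep '[{"dx":0,"dy":0,"dz":0,"rx":0,"ry":0,"rz":0,"grip":0},{"dx":0,"dy":0,"dz":0,"rx":0,"ry":0,"rz":0,"grip":0.4},{"dx":0,"dy":0,"dz":0,"rx":0,"ry":0,"rz":0,"grip":0.4},{"dx":0,"dy":0,"dz":0,"rx":0,"ry":0,"rz":0,"grip":0.4},{"dx":0,"dy":0,"dz":0,"rx":0,"ry":0,"rz":0,"grip":0.4}]'
python3 -m creep '[{"dx":0,"dy":0,"dz":0,"rx":0,"ry":0,"rz":0,"grip":0.4},{"dx":0,"dy":0,"dz":2,"rx":0,"ry":0,"rz":0,"grip":0.4},{"dx":0,"dy":0,"dz":3,"rx":0,"ry":0,"rz":0,"grip":0.4},{"dx":0,"dy":0,"dz":4,"rx":0,"ry":0,"rz":0,"grip":0.4},{"dx":0,"dy":0,"dz":4,"rx":0,"ry":0,"rz":0,"grip":0.4}]'
python3 -m creep '[{"dx":-1.5,"dy":-3.5,"dz":1,"rx":0,"ry":0,"rz":0,"grip":0.4},{"dx":-1.5,"dy":-3.5,"dz":1,"rx":0,"ry":0,"rz":0,"grip":0.4},{"dx":-1.5,"dy":-3.5,"dz":1,"rx":0,"ry":0,"rz":0,"grip":0.4},{"dx":-1.5,"dy":-3.5,"dz":1,"rx":0,"ry":0,"rz":0,"grip":0.4},{"dx":-1.5,"dy":-3.5,"dz":1,"rx":0,"ry":0,"rz":0,"grip":0.4}]'
python3 -m creep '[{"dx":-2,"dy":-3.5,"dz":0,"rx":0,"ry":0,"rz":0,"grip":0.4},{"dx":-2,"dy":-3.5,"dz":0,"rx":0,"ry":0,"rz":0,"grip":0.4},{"dx":-2,"dy":-3.5,"dz":0,"rx":0,"ry":0,"rz":0,"grip":0.4},{"dx":-2,"dy":-3.5,"dz":0,"rx":0,"ry":0,"rz":0,"grip":0.4},{"dx":-2,"dy":-3.5,"dz":0,"rx":0,"ry":0,"rz":0,"grip":0.4}]'
python3 -m creep '[{"dx":0,"dy":0,"dz":0,"rx":0,"ry":0,"rz":0,"grip":0.4},{"dx":0,"dy":0,"dz":0,"rx":0,"ry":0,"rz":0,"grip":0.4}]'
python3 - <<'E'
from h import *
f=bot.grab_frame("top"); np.save("f2.npy",f)
cv2.imwrite("pics/crop2.png",cv2.resize(f[170:310,180:480],None,fx=2.66,fy=2.66,interpolation=cv2.INTER_CUBIC)[:,:,::-1])
J=[("thick",(412,222,450,254),(95,90,40),(125,255,255),.029),
("flatb",(243,264,283,296),(75,90,40),(100,255,255),.017),
("rod",(295,228,343,254),(75,90,40),(100,255,255),.013),
("lighter",(352,228,390,250),(55,80,40),(90,255,255),.012),
("burn",(238,232,282,250),(0,0,120),(180,70,255),.011),
("bar",(358,266,400,292),(0,0,172),(180,40,255),.015)]
for a in J: print(a[0],rect(f,"top",*a[1:]))
E
```

```text
time_s: 20.47
position: [0.4456, -0.1958, 0.0068]
orientation: [-3.142, 0.0, 1.552]
force: [0.3, -0.4, -0.9]
width: 0.131
finger_force: 30.0
time_s: 20.88
position: [0.4458, -0.1957, 0.0069]
orientation: [3.141, 0.0, 1.552]
force: [0.3, -0.4, 0.1]
width: 0.342
finger_force: 0.0
time_s: 21.3
position: [0.4444, -0.1959, 0.1374]
orientation: [-3.139, 0.001, 1.551]
force: [1.4, 1.0, 0.4]
width: 0.399
finger_force: 0.0
time_s: 21.72
position: [0.3697, -0.372, 0.1875]
orientation: [3.14, -0.0, 1.553]
force: [1.2, -0.4, -0.1]
width: 0.396
finger_force: 0.0
time_s: 22.13
position: [0.2698, -0.547, 0.1863]
orientation: [3.141, -0.0, 1.553]
force: [1.2, 0.3, 0.1]
width: 0.4
finger_force: 0.0
time_s: 22.3
position: [0.2663, -0.5481, 0.1863]
orientation: [-3.139, 0.001, 1.544]
force: [0.3, 0.1, -0.1]
width: 0.399
finger_force: 0.0
thick [ 570.3 -364.    49.6   31.3  -85. ]
flatb [446.1 164.2  65.2  28.8  86.3]
rod [567.2 -11.2  87.2  12.1  88.2]
lighter [ 568.2 -163.    60.9   21.4  -82.3]
burn [562.6 177.8  91.2  12.7  88.1]
bar [ 446.9 -196.5   58.4   10.9   88.3]
```

View pics/crop2.png

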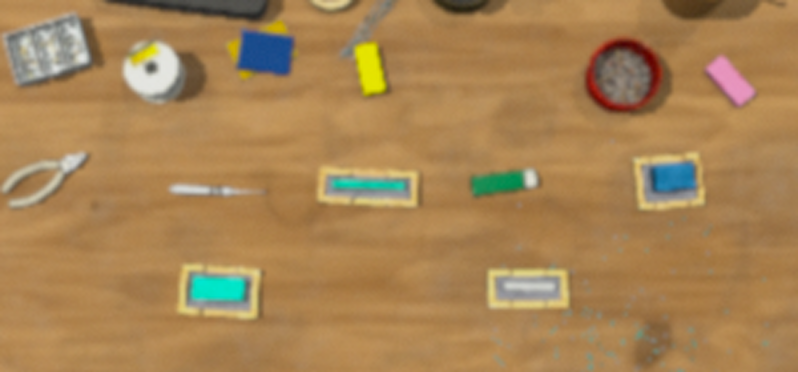

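All four pieces lie in their own trays, within about 2 mm of centre and 1° of straight. The lighter and burnisher have not moved, and the arm is clear.

```bash
python3 -c "from rig import bot; print(bot.sign_off())"
```

```text
the job is handed in; nothing more can be done
None
```

All four pieces are in their own trays, lengthwise and within about 2 mm of centre by the last top picture, the lighter and burnisher have not moved, and the job was handed in at about 22 s; the hand-in gave no verdict.

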